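# Snap the spring-lid cases shut, sort out the stiff latch, stack the good ones

### The arm

A 6-joint arm with a two-finger parallel gripper is mounted at the origin on a cart in front of the work surface, level with it; the furniture and walls round the work are solid. World frame = base frame: x ahead of the robot, y to its left, z up, the work surface at z = 0. Lengths are in m, angles in rad, forces in N, time in s.
With the tool pointing down it reaches from about 0.25 to 0.725 m from the base axis. Payload 4 kg.
Tool frame: the origin (TCP) lies midway between the tips of the shut fingers; the grasp point (between the pads) lies 19 mm behind it; z points along the fingers, y is the line along which they close (so a half turn about z gives the same grasp; the last joint's range is limited). The gripper opens to 85 mm and grips with 20 to 120 N. Pads are 22 mm wide; open, the fingers measure 114 mm over their backs; the gripper's body (76 mm by 85 mm) begins 54 mm behind the grasp point. The pads swing forward as they close: fully open they stand 13 mm farther back than shut.
Start: joints at [1.211, 0.241, 0.005, 1.335, 0, 1.571], TCP at [0.176, 0.468, 0.231] pointing down, gripper open.
Joint ranges: [-2.72, 2.72], [-1.05, 1.87], [-1.09, 1.28], [-1.99, 2.15], [-1.42, 1.44], [-3.14, 3.14]. Speed limits (rad/s): [2.79, 2.79, 3.14, 3.14, 3.14, 3.14].

### API

Orientations are given as a unit quaternion [x, y, z, w].
In Python, from workcell import get_obs, camera, job_done, silhouettes gives the robot as it stands. The module is installed in compiled form; this text tells all that it offers.
- The arm moves only by the tool drive_tool, never from a script. Its argument "increments" is a list of rows, each a list of 3 entries, a list of its own where there are three numbers: the shift along the world's x, y, z in mm, then the turn, a rotation vector about the world's x, y, z in degrees, then the opening, from 0 (shut) to 1 (fully open). A call has 1 to 8 rows; each row shifts and turns the commanded pose from where the row before left it; what a row does not reach is not made up. A row lasts 1/12 s, in which the tool goes at most 41.7 mm and 7.16 degrees, less where a joint would pass 70% of its speed; a pose out of reach is approached as far as the arm can. A call is refused whole if a number of a shift passes 41.7 or a number of a turn 7.16, either way. A call with a gripper value outside its range is refused whole. The fingers move at their own pace and stop on an object; the grip force is fixed at half the most. Time passes only in rows, so rows that do not move let the fingers close. It gives the time, the measured TCP pose, the force, the opening and the grip force at its end, in the units of the state.
- get_obs(): the state, without advancing time (a new reading comes with each control period).
- camera(name): name is "side" or "top" or "wrist"; returns a dict with "image" (420x560x3 uint8, red, green, blue), "K" (3x3 intrinsics, pixels), "view" (4x4, takes a point from world to camera coordinates). Camera axes: x right, y down, z forward; pixel columns grow to the right and rows downward; lengths in m; the calibration is good to about 2 mm. The wrist camera is an equidistant fisheye: a pixel r from the principal point sees the ray r / f radians off the axis. A picture is of the moment at which its call begins. There is no depth.
- job_done(): hands the job in; it is judged then, once.
Trained networks look in a picture, given as the dict that the camera call returned (one of the last four; its "shot" number tells which), for a name from the list of things; names that differ only in an ending like _2 or _b are one class to them, and where a whole thing is asked for, a point or a joint stands for the part that bears it (a point fixed in the world has none). Each returns a list of dicts, best first, with "conf" (0 to 1); they miss things now and then, are a little off and sometimes report something else, mostly with a low value. They report only what shows in the picture. A call takes as long as a camera call. They do not tell look-alikes from the thing itself.
- silhouettes(query, picture): "region" (420x560 bool, what is visible of it) and "bbox" ([left, top, right, bottom] in pixels, round what is visible of it).
The state is a dict: "clock": time; "joint_pos": joint angles; "joint_vel": joint speeds; "tau": joint torques, N m; "eef_pos": TCP position; "tool_rot": TCP orientation; "ft_force": force on the tool from outside, world axes, zero at the start; "ft_torque": the same for the moment, N m; "grip_width": finger opening in m; "grasp_force": force on a finger pad.
Only numpy, scipy, OpenCV 4.12 (cv2) and the standard library are available. Lean on these libraries where they do the work, as an engineer would, in place of code of your own. Each camera call takes 0.05 s, during which the arm holds its last target. There are 200 camera calls.

### The job

Snap the loose blue cases shut by pressing straight down on the yellow tab of each sprung lid until its latch clicks and the lid stays down, and stack the ones that shut squarely, edges flush, on the closed blue case already standing on the bench, each set down and not dropped. A sound latch clicks before 12 N; if a lid has not clicked by then its latch is faulty: do not force it shut, leave that case open where it stands. Do not disturb the green tin, the metal cup, the pipe offcut and the copper nozzle.

Things in the scene. Friction and masses are not known exactly. Their poses are not given: they have to be found in the camera images.
- case_1: loose blue sheet-steel case, 90 long (x) x 56 wide (y) x 42 mm high when shut, about 0.35 kg. Origin: centre of its underside, z up; front (yellow tab) to -x, lid hinge at x +43, z 32 mm. Walls 37 mm high, to be gripped across the 56 mm width at mid-length. The sprung-open lid stands 16 mm proud at the front. All cases look alike; only the catch may differ
- case_1_tab (a point): case_1's yellow press tab, 18 x 26 mm; this point: middle of its upper face; shut: 38 mm in front of the case centre, 42 mm above the underside; open: 35 and 58 mm. Pressed down, the force rises over 3 mm to a peak (sound catch: 6 to 7 N), then falls to nothing 6 mm above shut; the lid snaps down onto a rigid stop and stays shut
- case_1_lid (a joint): case_1's lid angle, rad: 0 = sprung fully open, 0.20 = shut and caught; the catch passes its peak at 0.04 and snaps over at about 0.12. A lid that has not clicked springs back to 0 when let go; a clicked one stays at about 0.20
- case_2: loose blue sheet-steel case, 90 long (x) x 56 wide (y) x 42 mm high when shut, about 0.35 kg. Origin: centre of its underside, z up; front (yellow tab) to -x, lid hinge at x +43, z 32 mm. Walls 37 mm high, to be gripped across the 56 mm width at mid-length. The sprung-open lid stands 16 mm proud at the front. All cases look alike; only the catch may differ
- case_2_tab (a point): case_2's yellow press tab, 18 x 26 mm; this point: middle of its upper face; shut: 38 mm in front of the case centre, 42 mm above the underside; open: 35 and 58 mm. Pressed down, the force rises over 3 mm to a peak (sound catch: 6 to 7 N), then falls to nothing 6 mm above shut; the lid snaps down onto a rigid stop and stays shut
- case_2_lid (a joint): case_2's lid angle, rad: 0 = sprung fully open, 0.20 = shut and caught; the catch passes its peak at 0.04 and snaps over at about 0.12. A lid that has not clicked springs back to 0 when let go; a clicked one stays at about 0.20
- case_3: loose blue sheet-steel case, 90 long (x) x 56 wide (y) x 42 mm high when shut, about 0.35 kg. Origin: centre of its underside, z up; front (yellow tab) to -x, lid hinge at x +43, z 32 mm. Walls 37 mm high, to be gripped across the 56 mm width at mid-length. The sprung-open lid stands 16 mm proud at the front. All cases look alike; only the catch may differ
- case_3_tab (a point): case_3's yellow press tab, 18 x 26 mm; this point: middle of its upper face; shut: 38 mm in front of the case centre, 42 mm above the underside; open: 35 and 58 mm. Pressed down, the force rises over 3 mm to a peak (sound catch: 6 to 7 N), then falls to nothing 6 mm above shut; the lid snaps down onto a rigid stop and stays shut
- case_3_lid (a joint): case_3's lid angle, rad: 0 = sprung fully open, 0.20 = shut and caught; the catch passes its peak at 0.04 and snaps over at about 0.12. A lid that has not clicked springs back to 0 when let go; a clicked one stays at about 0.20
- base_case: the same blue case 90 (x) x 56 (y) x 42 mm, shut for good and fixed to the bench: the foot of the column. Origin: centre of its underside; its flat top is 42 mm up
- gel_tin: green tin with a grey cap, 66 mm across, 96 mm high, loose bystander; origin: centre of its underside
- bolt_cup: galvanised metal cup, 69 mm across, 74 mm high, loose bystander; origin: centre of its underside
- pipe_offcut: dark pipe offcut standing on end, 42 mm across, 60 mm high, loose bystander; origin: centre of its underside
- gas_nozzle: copper welding nozzle standing on end, 25 mm across, 62 mm high, loose bystander; origin: centre of its underside
Things that resemble listed ones, but are neither listed nor needed, are in the scene too. Leave any red look-alike of the case_3 alone.

How it is judged:
On the way, in this order (a step that is already met when the one before it is completed fails the run):
1. a lid has clicked shut (value of joint any of case_1_lid, case_2_lid, case_3_lid above 0.18 rad), for 0.2 s.
2. a shut case stands squarely on the base case (((value of joint case_1_lid above 0.18 rad and (z of case_1 in the frame of base_case between 0.0395 and 0.0445 m and horizontal distance between case_1 and base_case below 0.01 m and angle between the x axis of case_1 and the x axis of base_case, either way round below 0.12 rad and angle between case_1's own z axis and vertical below 0.04 rad)) or (value of joint case_2_lid above 0.18 rad and (z of case_2 in the frame of base_case between 0.0395 and 0.0445 m and horizontal distance between case_2 and base_case below 0.01 m and angle between the x axis of case_2 and the x axis of base_case, either way round below 0.12 rad and angle between case_2's own z axis and vertical below 0.04 rad)) or (value of joint case_3_lid above 0.18 rad and (z of case_3 in the frame of base_case between 0.0395 and 0.0445 m and horizontal distance between case_3 and base_case below 0.01 m and angle between the x axis of case_3 and the x axis of base_case, either way round below 0.12 rad and angle between case_3's own z axis and vertical below 0.04 rad)))), for 0.2 s.
At the end, for the whole second after the job is handed in: The two sound cases are shut (lid > 0.18 rad), at rest in a column on the base case: each flat, within 10 mm of the centre of the one below and 0.12 rad of its long axis (either way round); the faulty case stands open (lid < 0.08 rad), upright on the bench within 30 mm of its start (((value of joint each of case_1_lid, case_2_lid above 0.18 rad and (z of case_1 in the frame of base_case between 0.0395 and 0.0445 m and horizontal distance between case_1 and base_case below 0.01 m and angle between the x axis of case_1 and the x axis of base_case, either way round below 0.12 rad and angle between case_1's own z axis and vertical below 0.04 rad) and (z of case_2 in the frame of case_1 between 0.0395 and 0.0445 m and horizontal distance between case_2 and case_1 below 0.01 m and angle between the x axis of case_2 and the x axis of case_1, either way round below 0.12 rad and angle between case_2's own z axis and vertical below 0.04 rad) and linear speed of each of case_1, case_2 below 0.02 m/s and value of joint case_3_lid below 0.08 rad and distance of case_3 from where it was at the start of the episode below 0.03 m and height (world z) of case_3 below 0.01 m and angle between case_3's own z axis and vertical below 0.05 rad) or (value of joint each of case_1_lid, case_3_lid above 0.18 rad and (z of case_1 in the frame of base_case between 0.0395 and 0.0445 m and horizontal distance between case_1 and base_case below 0.01 m and angle between the x axis of case_1 and the x axis of base_case, either way round below 0.12 rad and angle between case_1's own z axis and vertical below 0.04 rad) and (z of case_3 in the frame of case_1 between 0.0395 and 0.0445 m and horizontal distance between case_3 and case_1 below 0.01 m and angle between the x axis of case_3 and the x axis of case_1, either way round below 0.12 rad and angle between case_3's own z axis and vertical below 0.04 rad) and linear speed of each of case_1, case_3 below 0.02 m/s and value of joint case_2_lid below 0.08 rad and distance of case_2 from where it was at the start of the episode below 0.03 m and height (world z) of case_2 below 0.01 m and angle between case_2's own z axis and vertical below 0.05 rad) or (value of joint each of case_2_lid, case_1_lid above 0.18 rad and (z of case_2 in the frame of base_case between 0.0395 and 0.0445 m and horizontal distance between case_2 and base_case below 0.01 m and angle between the x axis of case_2 and the x axis of base_case, either way round below 0.12 rad and angle between case_2's own z axis and vertical below 0.04 rad) and (z of case_1 in the frame of case_2 between 0.0395 and 0.0445 m and horizontal distance between case_1 and case_2 below 0.01 m and angle between the x axis of case_1 and the x axis of case_2, either way round below 0.12 rad and angle between case_1's own z axis and vertical below 0.04 rad) and linear speed of each of case_2, case_1 below 0.02 m/s and value of joint case_3_lid below 0.08 rad and distance of case_3 from where it was at the start of the episode below 0.03 m and height (world z) of case_3 below 0.01 m and angle between case_3's own z axis and vertical below 0.05 rad) or (value of joint each of case_2_lid, case_3_lid above 0.18 rad and (z of case_2 in the frame of base_case between 0.0395 and 0.0445 m and horizontal distance between case_2 and base_case below 0.01 m and angle between the x axis of case_2 and the x axis of base_case, either way round below 0.12 rad and angle between case_2's own z axis and vertical below 0.04 rad) and (z of case_3 in the frame of case_2 between 0.0395 and 0.0445 m and horizontal distance between case_3 and case_2 below 0.01 m and angle between the x axis of case_3 and the x axis of case_2, either way round below 0.12 rad and angle between case_3's own z axis and vertical below 0.04 rad) and linear speed of each of case_2, case_3 below 0.02 m/s and value of joint case_1_lid below 0.08 rad and distance of case_1 from where it was at the start of the episode below 0.03 m and height (world z) of case_1 below 0.01 m and angle between case_1's own z axis and vertical below 0.05 rad) or (value of joint each of case_3_lid, case_1_lid above 0.18 rad and (z of case_3 in the frame of base_case between 0.0395 and 0.0445 m and horizontal distance between case_3 and base_case below 0.01 m and angle between the x axis of case_3 and the x axis of base_case, either way round below 0.12 rad and angle between case_3's own z axis and vertical below 0.04 rad) and (z of case_1 in the frame of case_3 between 0.0395 and 0.0445 m and horizontal distance between case_1 and case_3 below 0.01 m and angle between the x axis of case_1 and the x axis of case_3, either way round below 0.12 rad and angle between case_1's own z axis and vertical below 0.04 rad) and linear speed of each of case_3, case_1 below 0.02 m/s and value of joint case_2_lid below 0.08 rad and distance of case_2 from where it was at the start of the episode below 0.03 m and height (world z) of case_2 below 0.01 m and angle between case_2's own z axis and vertical below 0.05 rad) or (value of joint each of case_3_lid, case_2_lid above 0.18 rad and (z of case_3 in the frame of base_case between 0.0395 and 0.0445 m and horizontal distance between case_3 and base_case below 0.01 m and angle between the x axis of case_3 and the x axis of base_case, either way round below 0.12 rad and angle between case_3's own z axis and vertical below 0.04 rad) and (z of case_2 in the frame of case_3 between 0.0395 and 0.0445 m and horizontal distance between case_2 and case_3 below 0.01 m and angle between the x axis of case_2 and the x axis of case_3, either way round below 0.12 rad and angle between case_2's own z axis and vertical below 0.04 rad) and linear speed of each of case_3, case_2 below 0.02 m/s and value of joint case_1_lid below 0.08 rad and distance of case_1 from where it was at the start of the episode below 0.03 m and height (world z) of case_1 below 0.01 m and angle between case_1's own z axis and vertical below 0.05 rad))); the robot touches nothing.
It fails at once if a lid that has not clicked is forced (pressed with over 20 N) ((value of joint case_1_lid below 0.1 rad and contact force between the fingers and case_1_lid_c0 above 20 N) or (value of joint case_2_lid below 0.1 rad and contact force between the fingers and case_2_lid_c0 above 20 N) or (value of joint case_3_lid below 0.1 rad and contact force between the fingers and case_3_lid_c0 above 20 N)).
It fails at once if a case is dropped or thrown (moves faster than 0.5 m/s out of the fingers) ((linear speed of case_1 above 0.5 m/s and contact force between the fingers and case_1 below 0.3 N) or (linear speed of case_2 above 0.5 m/s and contact force between the fingers and case_2 below 0.3 N) or (linear speed of case_3 above 0.5 m/s and contact force between the fingers and case_3 below 0.3 N)).
It fails at once if a bystander is shifted by more than 30 mm or tipped (distance of any of gel_tin, bolt_cup, pipe_offcut, gas_nozzle from where it was at the start of the episode above 0.03 m or angle between any of gel_tin, bolt_cup, pipe_offcut, gas_nozzle's own z axis and vertical above 0.3 rad).
It also fails if it takes over 62 s, if anything falls off the work surface, if the arm or the gripper's body presses on something with over 40 N, if the wrist force passes 120 N, or if a joint passes its speed limit or range.

## Working session

There is one attempt and no reset: what is moved stays moved. The work goes in short steps, Python scripts to look and compute and a tool call to move; the robot and the scene stay as the last step left them, time stands still between calls to the robot, and variables do not carry over. Pictures are saved under pics/ and viewed, at most 10 in all, crops included, and the job is handed in when it is done.

Besides the shell and the picture viewer there is one more tool, called after "Emit:" as a command line: name --argument value ..., lists and objects as JSON in quotes. drive_tool: Moves the arm, as the interface text tells. Its arguments: {"type":"object","properties":{"increments":{"type":"array"}},"required":["increments"]}

```bash
mkdir -p pics; python3 - <<'E'
from workcell import *
import cv2,numpy as np,pickle
o=get_obs();print({k:np.round(v,3) for k,v in o.items()})
ims=[]
for n in ["top","side"]:
    p=camera(n);print(n,np.round(p["K"],1).tolist(),np.round(p["view"],3).tolist())
    cv2.imwrite(f"pics/{n}0.png",p["image"][:,:,::-1])
    for q in ["case_1","case_1_tab","base_case"]:
        for d in silhouettes(q,p):
            r=d["region"];c=np.argwhere(r).mean(0)[::-1]
            print(n,q,round(d["conf"],2),d["bbox"],np.round(c),r.sum())
E
```

```text
{'clock': np.float64(0.0), 'joint_pos': array([ 1.211,  0.241,  0.004,  1.335, -0.   ,  1.571]), 'joint_vel': array([-0.001, -0.   ,  0.   ,  0.001, -0.001, -0.001]), 'tau': array([ 1.0000e-03, -3.7231e+01,  2.5241e+01,  1.7000e-02,  0.0000e+00,
        0.0000e+00]), 'eef_pos': array([0.176, 0.467, 0.23 ]), 'tool_rot': array([ 0.179,  0.984, -0.001, -0.   ]), 'ft_force': array([ 0.315, -0.317, -0.032]), 'ft_torque': array([0.024, 0.01 , 0.034]), 'grasp_force': np.float64(0.0), 'grip_width': np.float64(0.086)}
top [[429.6, 0.0, 278.2], [0.0, 429.6, 209.9], [0.0, 0.0, 1.0]] [[0.011, -1.0, -0.005, 0.221], [-0.991, -0.011, -0.133, 0.562], [0.133, 0.006, -0.991, 0.857], [0.0, 0.0, 0.0, 1.0]]
top case_1 0.85 [364.5, 207.9, 397.2, 259.1] [381. 233.] 1379
top case_1 0.85 [195.9, 211.6, 230.9, 259.4] [211. 235.] 1326
top case_1 0.78 [338.7, 110.8, 386.8, 158.5] [362. 135.] 1427
top case_1 0.61 [257.2, 226.7, 293.5, 275.0] [276. 252.] 1195
top case_1_tab 0.97 [367.7, 212.2, 399.0, 253.8] [383. 232.] 1074
top base_case 0.84 [289.2, 146.9, 324.8, 196.1] [305. 171.] 1185
top base_case 0.15 [362.8, 207.6, 398.5, 261.4] [380. 233.] 1435
side [[431.1, 0.0, 274.7], [0.0, 431.1, 210.5], [0.0, 0.0, 1.0]] [[-0.969, -0.247, -0.022, 0.583], [-0.086, 0.418, -0.904, -0.001], [0.233, -0.874, -0.426, 1.008], [0.0, 0.0, 0.0, 1.0]]
side case_1 0.81 [204.4, 167.3, 242.4, 198.2] [223. 184.] 885
side case_1 0.8 [282.7, 172.5, 324.7, 203.1] [306. 186.] 984
side case_1 0.75 [283.2, 209.5, 331.5, 241.5] [308. 225.] 1406
side case_1 0.68 [248.0, 235.6, 297.6, 279.9] [274. 257.] 1963
side case_1 0.4 [288.5, 172.1, 323.4, 184.4] [306. 177.] 257
side case_1_tab 0.47 [289.5, 172.7, 321.0, 181.9] [306. 177.] 255
side base_case 0.67 [212.9, 194.1, 262.1, 226.7] [237. 209.] 1095
```

```bash
python3 - <<'E'
import cv2,numpy as np
a=cv2.imread("pics/top0.png");b=cv2.imread("pics/side0.png")
c=cv2.resize(a[90:300,160:440],(800,600),interpolation=cv2.INTER_CUBIC);cv2.imwrite("pics/topc.png",c)
c=cv2.resize(b[90:300,140:420],(800,600),interpolation=cv2.INTER_CUBIC);cv2.imwrite("pics/sidec.png",c)
E
```

```text
(no output)
```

View pics/topc.png

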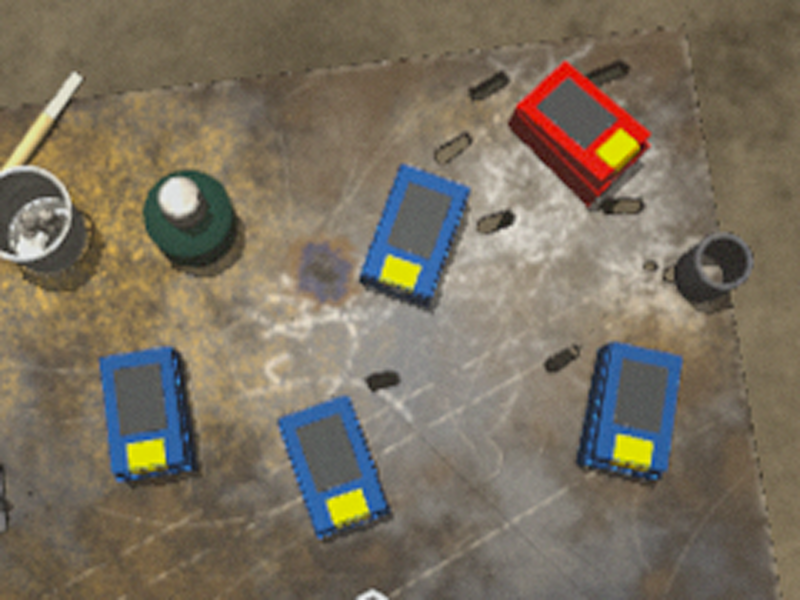

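View pics/sidec.png

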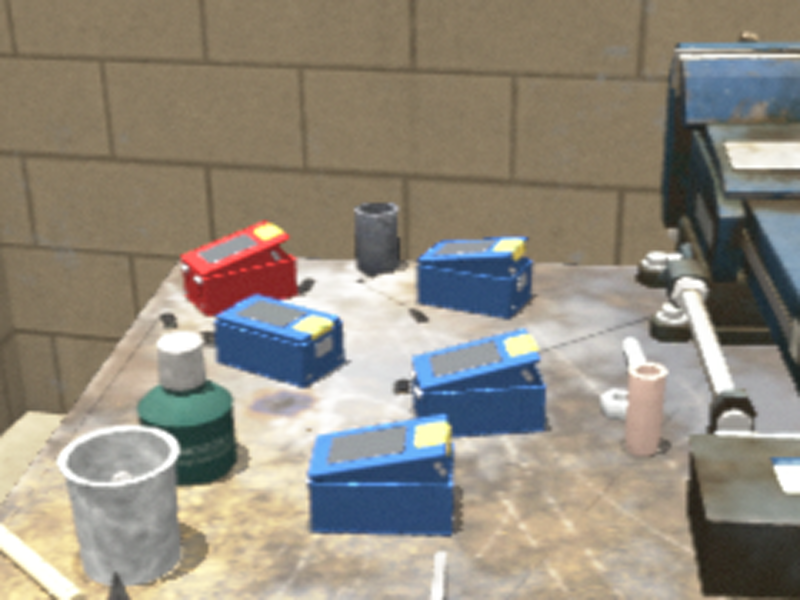

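Top crop: red look-alike at (580,130), which I'll leave alone. The shut base case is at (420,235). The loose open cases are at (145,410), (335,465) and (632,410). The side crop confirms three blue lids standing proud and a shut base at (280,340). The nozzle is at (645,405), the pipe at (377,237), the tin at (187,410) and the cup at (120,500). Next I fit the poses.

```bash
cat > h.py <<'E'
import numpy as np,cv2
from scipy.optimize import minimize
def pts(shut,dz=0):
    l=[(-45,0),(45,0),(-45,37),(45,32)]
    a=0 if shut else .2
    for x,z in [(-88,10),(2,10),(-88,0)]:
        l.append((43+x*np.cos(a)+z*np.sin(a),32+z*np.cos(a)-x*np.sin(a)))
    return np.array([(x,y,z+dz) for x,z in l for y in(-28,28)])/1000
def proj(P,p):
    c=P@p["view"][:3,:3].T+p["view"][:3,3]
    return c[:,:2]/c[:,2:]*[p["K"][0,0],p["K"][1,1]]+p["K"][:2,2]
def world(q,P): 
    c,s=np.cos(q[2]),np.sin(q[2]);return P@np.array([[c,s,0],[-s,c,0],[0,0,1]])+[q[0],q[1],0]
def ray(uv,p,z):
    R=p["view"][:3,:3];o=-R.T@p["view"][:3,3]
    d=R.T@np.linalg.solve(p["K"],[*uv,1]);return (o+d*(z-o[2])/d[2])[:2]
def fit(q0,views,P):   # views: [(pic,mask)]
    def cost(q):
        t=0
        for p,m in views:
            h=cv2.convexHull((proj(world(q,P),p)*16).round().astype(np.int32)*1)
            g=np.zeros((420*1,560*1),np.uint8);cv2.fillConvexPoly(g,h,255,cv2.LINE_AA,4)
            g=g/255.;t+=1-np.minimum(g,m).sum()/np.maximum(g,m).sum()
        return t
    best=min((minimize(cost,[q0[0],q0[1],q0[2]+a],method="Nelder-Mead",options=dict(initial_simplex=np.array([q0[0],q0[1],q0[2]+a])+np.array([[0,0,0],[.015,0,0],[0,.015,0],[0,0,.2]]))) for a in(-.25,0,.25)),key=lambda r:r.fun)
    return best.x,best.fun
E
python3 - <<'E'
from workcell import *
from h import *
T=camera("top");S=camera("side")
dt=silhouettes("case_1",T)+silhouettes("base_case",T);ds=silhouettes("case_1",S)+silhouettes("base_case",S)
cen=lambda d:np.argwhere(d["region"]).mean(0)[::-1]
for n,uv,us,sh in [("A",(211,235),(274,257),0),("B",(276,252),(308,225),0),("C",(381,233),(306,186),0),("base",(305,171),(237,209),1)]:
    f=lambda D,u:min(D,key=lambda d:np.hypot(*(cen(d)-u))-d["conf"]*3)
    a,b=f(dt,uv),f(ds,us);q0=[*ray(cen(a),T,.03),0]
    for nm,v in [("both",[(T,a["region"]),(S,b["region"])]),("top",[(T,a["region"])]),("side",[(S,b["region"])])]:
        q,c=fit(q0,v,pts(sh));print(n,nm,np.round(q[:2]*1000,1),round(np.degrees(q[2]),1),round(c,3))
    # yellow tab in top
    hsv=cv2.cvtColor(T["image"],cv2.COLOR_RGB2HSV);y=cv2.inRange(hsv,(22,150,120),(35,255,255))
    y=y*a["region"]; 
    if y.any():
        w=ray(np.argwhere(y).mean(0)[::-1],T,.042 if sh else .058);print("  tab",np.round(w*1000,1),"pred",np.round(world(q,np.array([[-.038 if sh else -.035,0,0]]))*1000,1), y.astype(bool).sum())
for n,h in [("gel_tin",.096),("bolt_cup",.074),("pipe_offcut",.06),("gas_nozzle",.062)]:
    for nm,p in(("top",T),("side",S)):
        for d in silhouettes(n,p)[:1]:
            b=d["bbox"];print(n,nm,round(d["conf"],2),np.round(ray(cen(d),p,h/2)*1000),np.round(b))
E
```

```text
A both [509.1 366.2] 11.3 0.192
A top [508.2 365.3] 12.1 0.11
A side [509.7 366.5] 12.8 0.079
  tab [475.9 361.5] pred [[475.6 358.8   0. ]] 117
B both [472.1 229.9] 19.8 0.234
B top [471.2 230.2] 21.1 0.094
B side [474.5 226.4] 16.4 0.117
  tab [441.  219.4] pred [[441.  216.5   0. ]] 117
C both [595.7 -42.8] -37.1 1.573
C top [611.9 -30.4] -50.9 0.663
C side [515.6  11.4] 0.5 0.107
base both [646.5 170.3] -19.7 0.21
base top [646.2 170.4] -19.6 0.068
base side [649.5 169.1] -29.3 0.12
  tab [611.9 183.2] pred [[616.4 187.7   0. ]] 99
gel_tin top 0.93 [651. 337.] [207. 146. 242. 179.]
gel_tin side 0.81 [649. 348.] [187. 205. 224. 260.]
bolt_cup top 0.94 [651. 455.] [148. 147. 190. 188.]
bolt_cup side 0.88 [653. 447.] [161. 240. 206. 294.]
pipe_offcut top 0.62 [622. -51.] [390. 171. 423. 198.]
pipe_offcut side 0.61 [624. -51.] [265. 163. 281. 189.]
gas_nozzle top 0.49 [350. 251.] [259. 308. 274. 321.]
gas_nozzle side 0.93 [352. 245.] [359. 218. 373. 253.]
```

Emit:
drive_tool --increments '[[[34,-13,-10],[0,0,4],0],[[34,-13,-10],[0,0,4],0],[[34,-13,-10],[0,0,4],0],[[34,-13,-10],[0,0,4],0],[[34,-13,-10],[0,0,4],0],[[34,-13,-10],[0,0,4],0],[[34,-13,-10],[0,0,4],0],[[34,-13,-10],[0,0,4],0]]'

```text
clock: 1.77
eef_pos: [0.4496, 0.3631, 0.1509]
tool_rot: [-0.101, 0.995, 0.0, 0.0]
ft_force: [0.2, 1.7, -0.4]
grip_width: -0.0
grasp_force: 0.0
```

```bash
cat > look.py <<'E'
from workcell import *
from h import *
import sys
o=get_obs();print(o["clock"],np.round(o["eef_pos"]*1000,1),np.round(o["tool_rot"],4),np.round(o["joint_pos"],2))
E
python3 - <<'E'
from look import *
W=camera("wrist");cv2.imwrite("pics/w1.png",W["image"][:,:,::-1]);print(W["K"].round(1).tolist(),W["view"].round(4).tolist())
T=camera("top");S=camera("side")
dt=silhouettes("case_1",T);ds=silhouettes("case_1",S)
cen=lambda d:np.argwhere(d["region"]).mean(0)[::-1]
for d in dt:print(cen(d).round(),round(d["conf"],2),d["region"].sum())
a=[d for d in dt if np.hypot(*(cen(d)-(381,233)))<8]
b=[d for d in ds if np.hypot(*(cen(d)-(306,186)))<8]
for v in ([(T,a[0]["region"])] if a else None,[(S,b[0]["region"])] if b else None):
    if v: q,c=fit([.515,.011,0],v,pts(0));print("C",np.round(q[:2]*1000,1),round(np.degrees(q[2]),1),round(c,3))
hsv=cv2.cvtColor(T["image"],cv2.COLOR_RGB2HSV);y=cv2.inRange(hsv,(22,150,120),(35,255,255))
n,l,st,ce=cv2.connectedComponentsWithStats(y)
for i in range(1,n):
    if st[i,4]>40:print("yel",ce[i].round(1),st[i,4],np.round(ray(ce[i],T,.058)*1000,1))
E
```

```text
1.7667 [449.6 363.1 150.9] [-1.009e-01  9.949e-01  1.000e-04  1.000e-04] [0.68 0.44 0.07 1.21 0.   0.48]
[[325.2, 0.0, 275.9], [0.0, 325.2, 209.9], [0.0, 0.0, 1.0]] [[-0.2, 0.9798, -0.0013, -0.2653], [0.9443, 0.1931, 0.2664, -0.5086], [0.2613, 0.052, -0.9639, 0.1636], [0.0, 0.0, 0.0, 1.0]]
[277. 252.] 0.96 1252
[380. 234.] 0.86 1352
[212. 227.] 0.78 890
[363. 135.] 0.77 1392
[210. 228.] 0.49 796
C [513.   13.9] -13.4 0.13
C [515.6  13.3] -1.4 0.445
yel [376.  141.8] 114 [702.   25.3]
yel [299.5 185.1] 99 [608.8 183.8]
yel [381.1 247.6] 116 [482.7  19. ]
yel [281.2 267.3] 115 [441.2 219.4]
```

View pics/w1.png

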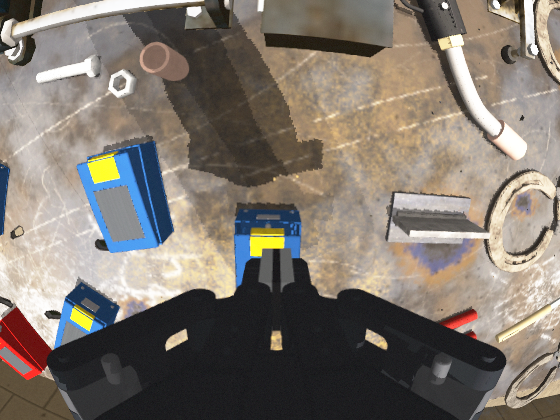

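The wrist view shows case A's yellow tab at (268,240), just ahead of the shut fingertips, with the case axis in line with the tool. Case B is at (128,195) and the nozzle at (165,60), both clear. So the choice holds: blue, open and loose.

Emit:
drive_tool --increments '[[[13,-1,-25],[0,0,0],0],[[13,-1,-25],[0,0,0],0],[[0,0,-25],[0,0,0],0],[[0,0,-10],[0,0,0],0],[[0,0,0],[0,0,0],0],[[0,0,0],[0,0,0],0]]'

```text
clock: 2.52
eef_pos: [0.4729, 0.3627, 0.0668]
tool_rot: [-0.1, 0.995, -0.0, -0.0]
ft_force: [-0.1, -0.6, 0.1]
grip_width: 0.0002
grasp_force: 0.0
```

Emit:
drive_tool --increments '[[[0,0,-3],[0,0,0],0],[[0,0,-3],[0,0,0],0],[[0,0,-1],[0,0,0],0],[[0,0,0],[0,0,0],0]]'

```text
clock: 2.85
eef_pos: [0.4742, 0.3622, 0.0599]
tool_rot: [-0.099, 0.995, 0.0, 0.0]
ft_force: [0.3, 0.9, -0.0]
grip_width: -0.0002
grasp_force: 0.0
```

Emit:
drive_tool --increments '[[[0,0,-1],[0,0,0],0],[[0,0,-1],[0,0,0],0],[[0,0,-0.5],[0,0,0],0],[[0,0,0],[0,0,0],0]]'

```text
clock: 3.18
eef_pos: [0.474, 0.3622, 0.0574]
tool_rot: [-0.099, 0.995, 0.0, 0.0]
ft_force: [-3.8, 0.1, 5.4]
grip_width: -0.0001
grasp_force: 2.6
```

Emit:
drive_tool --increments '[[[0,0,-0.5],[0,0,0],0],[[0,0,-0.5],[0,0,0],0],[[0,0,0],[0,0,0],0]]'

```text
clock: 3.43
eef_pos: [0.4737, 0.3621, 0.0564]
tool_rot: [-0.099, 0.995, 0.0, -0.0]
ft_force: [-2.3, -0.2, 5.9]
grip_width: 0.0002
grasp_force: 3.0
```

Emit:
drive_tool --increments '[[[0,0,-0.5],[0,0,0],0],[[0,0,-0.5],[0,0,0],0],[[0,0,0],[0,0,0],0]]'

```text
clock: 3.68
eef_pos: [0.4735, 0.3621, 0.0554]
tool_rot: [-0.099, 0.995, 0.0, -0.0]
ft_force: [-3.8, 0.0, 6.2]
grip_width: 0.0001
grasp_force: 3.1
```

Emit:
drive_tool --increments '[[[0,0,-0.5],[0,0,0],0],[[0,0,-0.5],[0,0,0],0],[[0,0,0],[0,0,0],0]]'

```text
clock: 3.93
eef_pos: [0.4732, 0.3621, 0.0542]
tool_rot: [-0.099, 0.995, 0.0, -0.001]
ft_force: [-3.5, -0.6, 5.9]
grip_width: -0.0001
grasp_force: 3.0
```

Force has peaked at about 6 N and is now falling, so this latch is sound. Pushing through.

Emit:
drive_tool --increments '[[[0,0,-1],[0,0,0],0],[[0,0,-1],[0,0,0],0],[[0,0,-1],[0,0,0],0],[[0,0,0],[0,0,0],0]]'

```text
clock: 4.27
eef_pos: [0.4739, 0.362, 0.0506]
tool_rot: [-0.099, 0.995, -0.0, -0.0]
ft_force: [-1.4, -0.2, 1.9]
grip_width: -0.0004
grasp_force: 1.0
```

Emit:
drive_tool --increments '[[[0,0,-1],[0,0,0],0],[[0,0,-1],[0,0,0],0],[[0,0,-1],[0,0,0],0],[[0,0,-1],[0,0,0],0],[[0,0,0],[0,0,0],0],[[0,0,0],[0,0,0],0]]'

```text
clock: 4.77
eef_pos: [0.4741, 0.3618, 0.0465]
tool_rot: [-0.099, 0.995, -0.0, -0.0]
ft_force: [0.1, -0.7, -0.6]
grip_width: -0.0001
grasp_force: 0.0
```

Emit:
drive_tool --increments '[[[0,0,25],[0,0,0],0],[[0,-10,25],[0,0,0],0],[[-8,-30,0],[0,0,2],0],[[-8,-30,0],[0,0,2],0],[[-8,-30,0],[0,0,2],0],[[-8,-30,0],[0,0,2],0],[[-1,-12,-15],[0,0,0],0],[[0,0,0],[0,0,0],0]]'

```text
clock: 5.43
eef_pos: [0.4389, 0.2167, 0.0803]
tool_rot: [-0.167, 0.986, -0.001, -0.002]
ft_force: [-1.6, -0.3, -1.1]
grip_width: -0.0002
grasp_force: 0.0
```

```bash
python3 - <<'E'
from look import *
T=camera("top");S=camera("side");hsv=cv2.cvtColor(T["image"],cv2.COLOR_RGB2HSV);y=cv2.inRange(hsv,(22,150,120),(35,255,255))
n,l,st,ce=cv2.connectedComponentsWithStats(y)
for i in range(1,n):
    if st[i,4]>30:print("yel",ce[i].round(1),st[i,4],np.round(ray(ce[i],T,.058)*1000,1),np.round(ray(ce[i],T,.042)*1000,1))
cv2.imwrite("pics/s2.png",cv2.resize(S["image"][140:300,180:400,::-1],(660,480)))
cen=lambda d:np.argwhere(d["region"]).mean(0)[::-1]
for p,u in((T,(211,235)),(S,(274,262))):
    a=[d for d in silhouettes("case_1",p) if np.hypot(*(cen(d)-u))<12]
    if a: q,c=fit([.509,.366,.2],[(p,a[0]["region"])],pts(1));print("A",np.round(q[:2]*1000,1),round(np.degrees(q[2]),1),round(c,3))
E
```

```text
5.4333 [438.9 216.7  80.3] [-0.1667  0.986  -0.001  -0.002 ] [ 0.46  0.35 -0.27  0.96 -0.    0.12]
yel [376.  141.8] 114 [702.   25.3] [706.8  21.7]
yel [299.5 185. ] 97 [608.9 183.7] [612.1 183. ]
yel [381.1 247.6] 116 [482.7  19. ] [483.5  15.3]
yel [212.3 250.9] 103 [472.4 358.5] [473.  361.1]
A [509.  367.1] 10.7 0.123
A [510.5 364.5] 11.2 0.084
```

View pics/s2.png

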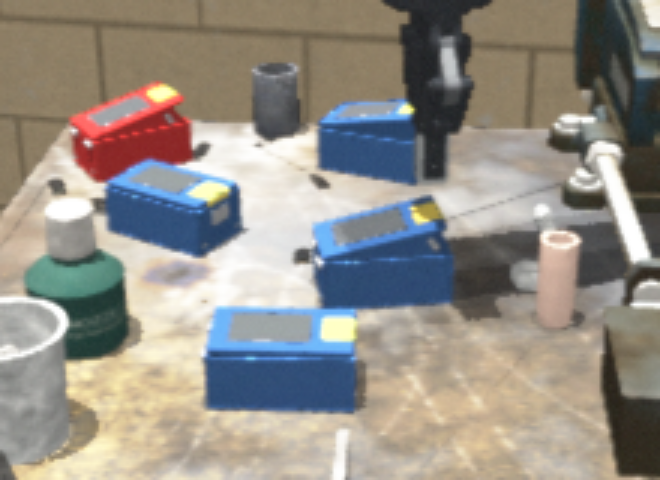

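Case A at (280,360) is now shut with its lid flat. Case B at (385,250) is still open. The robot is above B's tab.

Emit:
drive_tool --increments '[[[2,2,-10],[0,0,0],0],[[0,0,-8],[0,0,0],0],[[0,0,-1],[0,0,0],0],[[0,0,0],[0,0,0],0],[[0,0,0],[0,0,0],0]]'

```text
clock: 6.05
eef_pos: [0.4427, 0.2222, 0.0623]
tool_rot: [-0.169, 0.986, -0.0, -0.001]
ft_force: [0.0, 0.2, 0.3]
grip_width: -0.0002
grasp_force: 0.0
```

Emit:
drive_tool --increments '[[[0,0,-0.5],[0,0,0],0],[[0,0,-0.5],[0,0,0],0],[[0,0,-0.5],[0,0,0],0],[[0,0,-0.5],[0,0,0],0],[[0,0,0],[0,0,0],0]]'

```text
clock: 6.47
eef_pos: [0.4431, 0.2219, 0.0609]
tool_rot: [-0.168, 0.986, 0.0, 0.0]
ft_force: [-0.1, -0.4, -0.5]
grip_width: 0.0
grasp_force: 0.0
```

Emit:
drive_tool --increments '[[[-1,-1,-0.5],[0,0,0],0],[[0,0,-0.5],[0,0,0],0],[[0,0,-0.5],[0,0,0],0],[[0,0,-0.5],[0,0,0],0],[[0,0,0],[0,0,0],0]]'

```text
clock: 6.88
eef_pos: [0.442, 0.2209, 0.0588]
tool_rot: [-0.168, 0.986, -0.0, -0.0]
ft_force: [-0.7, -0.6, 0.7]
grip_width: 0.0003
grasp_force: 0.5
```

Emit:
drive_tool --increments '[[[0,0,-0.5],[0,0,0],0],[[0,0,-0.5],[0,0,0],0],[[0,0,0],[0,0,0],0]]'

```text
clock: 7.13
eef_pos: [0.4421, 0.221, 0.0584]
tool_rot: [-0.168, 0.986, 0.0, 0.0]
ft_force: [-2.9, -1.8, 6.3]
grip_width: -0.0001
grasp_force: 2.8
```

Emit:
drive_tool --increments '[[[0,0,-0.5],[0,0,0],0],[[0,0,0],[0,0,0],0]]'

```text
clock: 7.3
eef_pos: [0.442, 0.221, 0.0582]
tool_rot: [-0.168, 0.986, 0.0, 0.0]
ft_force: [-2.3, -0.5, 7.7]
grip_width: 0.0003
grasp_force: 3.8
```

Emit:
drive_tool --increments '[[[0,0,-0.3],[0,0,0],0],[[0,0,0],[0,0,0],0]]'

```text
clock: 7.47
eef_pos: [0.442, 0.221, 0.0581]
tool_rot: [-0.168, 0.986, 0.0, 0.0]
ft_force: [-3.8, -1.2, 9.3]
grip_width: -0.0
grasp_force: 4.4
```

Emit:
drive_tool --increments '[[[0,0,-0.4],[0,0,0],0],[[0,0,0],[0,0,0],0]]'

```text
clock: 7.63
eef_pos: [0.442, 0.221, 0.0579]
tool_rot: [-0.168, 0.986, 0.0, 0.0]
ft_force: [-3.4, -2.5, 12.4]
grip_width: -0.0001
grasp_force: 5.2
```

Emit:
drive_tool --increments '[[[0,0,-0.3],[0,0,0],0],[[0,0,0],[0,0,0],0]]'

```text
clock: 7.8
eef_pos: [0.442, 0.2209, 0.0578]
tool_rot: [-0.168, 0.986, 0.0, 0.0]
ft_force: [-4.5, -1.6, 13.4]
grip_width: -0.0001
grasp_force: 5.8
```

B has passed 12 N with no click, so it is faulty. Leaving it open and moving to C.

Emit:
drive_tool --increments '[[[0,0,15],[0,0,0],0],[[0,0,25],[0,0,0],0],[[7,-34,0],[0,0,-5],0],[[7,-34,0],[0,0,-5],0],[[7,-34,0],[0,0,-5],0],[[7,-34,0],[0,0,-5],0],[[7,-34,0],[0,0,-5],0],[[6,-32,-15],[0,0,-5],0]]'

```text
clock: 8.47
eef_pos: [0.4858, 0.0174, 0.0836]
tool_rot: [0.095, 0.996, 0.0, 0.003]
ft_force: [1.9, 0.3, -0.1]
grip_width: 0.0002
grasp_force: 0.0
```

Emit:
drive_tool --increments '[[[0,0,0],[0,0,0],0],[[0,0,-10],[0,0,0],0],[[0,0,-8],[0,0,0],0],[[0,0,0],[0,0,0],0],[[0,0,0],[0,0,0],0]]'

```text
clock: 8.88
eef_pos: [0.4823, 0.0195, 0.0627]
tool_rot: [0.092, 0.996, -0.0, -0.001]
ft_force: [-0.0, -0.7, -0.2]
grip_width: 0.0001
grasp_force: 0.0
```

Emit:
drive_tool --increments '[[[0,0,-1],[0,0,0],0],[[0,0,-1],[0,0,0],0],[[0,0,-1],[0,0,0],0],[[0,0,-0.5],[0,0,0],0],[[0,0,0],[0,0,0],0]]'

```text
clock: 9.3
eef_pos: [0.4831, 0.0192, 0.0599]
tool_rot: [0.092, 0.996, 0.0, 0.0]
ft_force: [-0.1, 0.4, 0.2]
grip_width: 0.0001
grasp_force: 0.0
```

Emit:
drive_tool --increments '[[[0,0,-0.5],[0,0,0],0],[[0,0,-0.5],[0,0,0],0],[[0,0,0],[0,0,0],0]]'

```text
clock: 9.55
eef_pos: [0.4831, 0.0191, 0.0589]
tool_rot: [0.092, 0.996, 0.0, 0.0]
ft_force: [0.2, 0.6, 1.6]
grip_width: -0.0003
grasp_force: 0.6
```

Emit:
drive_tool --increments '[[[0,0,-0.5],[0,0,0],0],[[0,0,-0.5],[0,0,0],0],[[0,0,0],[0,0,0],0]]'

```text
clock: 9.8
eef_pos: [0.483, 0.0191, 0.058]
tool_rot: [0.092, 0.996, 0.0, -0.0]
ft_force: [-1.2, 0.9, 4.0]
grip_width: -0.0001
grasp_force: 1.8
```

Emit:
drive_tool --increments '[[[0,0,-0.5],[0,0,0],0],[[0,0,-0.5],[0,0,0],0],[[0,0,0],[0,0,0],0]]'

```text
clock: 10.05
eef_pos: [0.4828, 0.0191, 0.057]
tool_rot: [0.092, 0.996, 0.0, -0.0]
ft_force: [-2.1, 0.6, 6.3]
grip_width: -0.0001
grasp_force: 2.6
```

Emit:
drive_tool --increments '[[[0,0,-0.7],[0,0,0],0],[[0,0,-0.8],[0,0,0],0],[[0,0,0],[0,0,0],0]]'

```text
clock: 10.3
eef_pos: [0.4825, 0.0192, 0.0554]
tool_rot: [0.092, 0.996, 0.0, -0.0]
ft_force: [-2.6, 1.2, 6.2]
grip_width: 0.0
grasp_force: 2.8
```

Emit:
drive_tool --increments '[[[0,0,-0.7],[0,0,0],0],[[0,0,-0.8],[0,0,0],0],[[0,0,0],[0,0,0],0]]'

```text
clock: 10.55
eef_pos: [0.4825, 0.0192, 0.0539]
tool_rot: [0.092, 0.996, 0.0, -0.0]
ft_force: [-2.5, 0.9, 6.1]
grip_width: 0.0002
grasp_force: 2.6
```

Past the peak, so C is sound. I'll push it through, then lift and open.

Emit:
drive_tool --increments '[[[0,0,-1],[0,0,0],0],[[0,0,-2],[0,0,0],0],[[0,0,-2],[0,0,0],0],[[0,0,-1],[0,0,0],0],[[0,0,-1],[0,0,0],0],[[0,0,-1],[0,0,0],0],[[0,0,0],[0,0,0],0],[[0,0,0],[0,0,0],0]]'

```text
clock: 11.22
eef_pos: [0.483, 0.0189, 0.0456]
tool_rot: [0.093, 0.996, -0.0, -0.0]
ft_force: [0.2, 0.2, -0.2]
grip_width: -0.0
grasp_force: 0.0
```

Emit:
drive_tool --increments '[[[0,0,25],[0,0,0],0],[[0,0,25],[0,0,0],0],[[-20,0,30],[0,0,0],1],[[-20,0,30],[0,0,0],1],[[-30,0,20],[0,0,0],1],[[-30,0,0],[0,0,0],1],[[0,0,0],[0,0,0],1],[[0,0,0],[0,0,0],1]]'

```text
clock: 11.88
eef_pos: [0.3821, 0.019, 0.1763]
tool_rot: [0.092, 0.996, 0.0, 0.001]
ft_force: [1.0, 0.3, -0.1]
grip_width: 0.0722
grasp_force: 0.0
```

```bash
python3 - <<'E'
from look import *
T=camera("top");S=camera("side");hsv=cv2.cvtColor(T["image"],cv2.COLOR_RGB2HSV);y=cv2.inRange(hsv,(22,150,120),(35,255,255))
n,l,st,ce=cv2.connectedComponentsWithStats(y)
for i in range(1,n):
    if st[i,4]>30:print("yel",ce[i].round(1),st[i,4],np.round(ray(ce[i],T,.058)*1000,1),np.round(ray(ce[i],T,.042)*1000,1))
cv2.imwrite("pics/s3.png",cv2.resize(np.hstack([S["image"][140:300,180:400,::-1],T["image"][120:280,190:410,::-1]]),(800,291)))
cen=lambda d:np.argwhere(d["region"]).mean(0)[::-1]
DT=silhouettes("case_1",T);DS=silhouettes("case_1",S)
for nm,ut,us,q0,sh in(("A",(211,235),(274,262),[.509,.366,.2],1),("C",(380,235),(306,188),[.514,.013,-.18],1),("B",(276,252),(308,225),[.472,.23,.35],0)):
  for p,u,D in((T,ut,DT),(S,us,DS)):
    a=[d for d in D if np.hypot(*(cen(d)-u))<12]
    if a: q,c=fit(q0,[(p,a[0]["region"])],pts(sh));print(nm,np.round(q[:2]*1000,1),round(np.degrees(q[2]),1),round(c,3))
E
```

```text
11.8833 [382.1  19.  176.3] [9.240e-02 9.957e-01 1.000e-04 7.000e-04] [ 0.05  0.04 -0.38  1.15 -0.    0.23]
yel [376.1 142. ] 119 [701.6  25.1] [706.4  21.4]
yel [299.4 185.1] 100 [608.7 183.9] [611.8 183.3]
yel [379.  249.5] 107 [478.9  23.3] [479.6  19.7]
yel [212.2 250.9] 106 [472.4 358.7] [473.  361.2]
yel [281.3 267.4] 119 [440.9 219.3] [440.9 219.2]
A [508.4 365.6] 12.4 0.103
A [511.  364.8] 11.5 0.096
C [515.1  13.4] -13.3 0.123
C [516.2  11.5] -3.0 0.118
B [472.5 227.3] 12.3 0.1
```

View pics/s3.png

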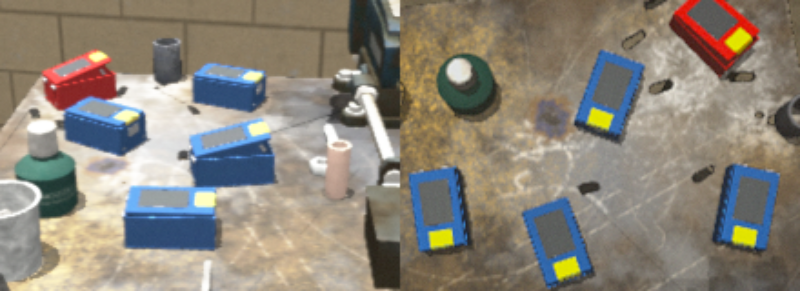

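Side view: C at (230,88) and A at (170,215) are shut, and B at (232,155) is open. Top half: base at (610,95), C at (745,205), A at (438,210). Grasping C next.

Emit:
drive_tool --increments '[[[34,-2,-5],[0,0,0],1],[[34,-2,-15],[0,0,0],1],[[34,-1,-15],[0,0,0],1],[[32,-1,-15],[0,0,0],1],[[0,0,0],[0,0,0],1],[[0,0,-30],[0,0,0],1],[[0,0,0],[0,0,0],1],[[0,0,0],[0,0,0],1]]'

```text
clock: 12.75
eef_pos: [0.5152, 0.0129, 0.0937]
tool_rot: [0.093, 0.996, -0.0, -0.003]
ft_force: [-0.1, -0.1, 1.0]
grip_width: 0.0852
grasp_force: 0.0
```

```bash
python3 - <<'E'
from look import *
W=camera("wrist");cv2.imwrite("pics/w2.png",W["image"][:,:,::-1])
E
```

```text
12.75 [515.2  12.9  93.7] [ 9.250e-02  9.957e-01 -4.000e-04 -3.100e-03] [ 0.03  0.38 -0.18  1.02 -0.    0.21]
```

View pics/w2.png

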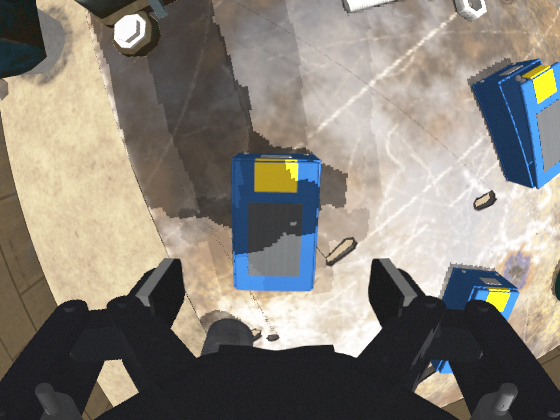

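The case sits centred at column 276 between the fingers and square to them. The pipe at (228,330) is clear. Going down to grip.

Emit:
drive_tool --increments '[[[0,0,-25],[0,0,0],1],[[0,0,-25],[0,0,0],1],[[0,0,-25],[0,0,0],1],[[0,0,-12],[0,0,0],1],[[0,0,0],[0,0,0],1],[[0,0,0],[0,0,0],1]]'

```text
clock: 13.3
eef_pos: [0.5175, 0.013, 0.01]
tool_rot: [0.092, 0.996, 0.0, 0.0]
ft_force: [0.5, 0.4, 0.4]
grip_width: 0.0852
grasp_force: 0.0
```

Emit:
drive_tool --increments '[[[0,0,0],[0,0,0],0],[[0,0,0],[0,0,0],0],[[0,0,0],[0,0,0],0],[[0,0,0],[0,0,0],0],[[0,0,0],[0,0,0],0],[[0,0,0],[0,0,0],0]]'

```text
clock: 13.8
eef_pos: [0.5188, 0.0127, 0.011]
tool_rot: [0.093, 0.996, -0.0, 0.002]
ft_force: [-1.4, -1.8, 6.0]
grip_width: 0.055
grasp_force: 65.9
```

The grip is a bit high at TCP z 11 mm, so I'll regrip lower.

Emit:
drive_tool --increments '[[[0,0,0],[0,0,0],1],[[0,0,0],[0,0,0],1],[[0,0,0],[0,0,0],1],[[-1,0,-4],[0,0,0],1],[[0,0,-3],[0,0,0],1],[[0,0,0],[0,0,0],1],[[0,0,0],[0,0,0],1]]'

```text
clock: 14.38
eef_pos: [0.5155, 0.013, 0.0012]
tool_rot: [0.092, 0.996, -0.0, -0.001]
ft_force: [-0.8, -0.2, 0.4]
grip_width: 0.0854
grasp_force: 0.0
```

Emit:
drive_tool --increments '[[[0,0,0],[0,0,0],0],[[0,0,0],[0,0,0],0],[[0,0,0],[0,0,0],0],[[0,0,0],[0,0,0],0],[[0,0,0],[0,0,0],0],[[0,0,0],[0,0,0],0],[[0,0,0],[0,0,0],0]]'

```text
clock: 14.97
eef_pos: [0.5164, 0.0131, 0.0021]
tool_rot: [0.092, 0.996, 0.0, 0.0]
ft_force: [0.1, 0.9, 2.1]
grip_width: 0.055
grasp_force: 65.5
```

Emit:
drive_tool --increments '[[[0,0,10],[0,0,0],0],[[0,0,25],[0,0,0],0],[[0,0,30],[0,0,0],0],[[0,0,20],[0,0,0],0],[[20,25,0],[0,0,-2],0],[[20,25,0],[0,0,-2],0],[[20,25,0],[0,0,-2],0],[[20,25,0],[0,0,-2],0]]'

```text
clock: 15.63
eef_pos: [0.5958, 0.1135, 0.0867]
tool_rot: [0.163, 0.987, -0.001, -0.001]
ft_force: [0.8, -0.4, -3.2]
grip_width: 0.0549
grasp_force: 64.9
```

Emit:
drive_tool --increments '[[[20,25,0],[0,0,-1.4],0],[[20,20,0],[0,0,0],0],[[10,12,0],[0,0,0],0],[[0,0,-15],[0,0,0],0],[[0,0,0],[0,0,0],0],[[0,0,0],[0,0,0],0]]'

```text
clock: 16.13
eef_pos: [0.6436, 0.1693, 0.0695]
tool_rot: [0.174, 0.985, -0.002, -0.003]
ft_force: [-0.3, -0.1, -5.3]
grip_width: 0.0558
grasp_force: 65.0
```

```bash
python3 - <<'E'
from look import *
for n in ("top","side"):
    p=camera(n)
    for q in ("base_case","case_1"):
        for d in silhouettes(q,p):print(n,q,round(d["conf"],2),np.round(d["bbox"]))
    c=(slice(100,260),slice(220,400)) if n=="top" else (slice(100,260),slice(170,350))
    globals()[n]=p["image"][c][:,:,::-1]
cv2.imwrite("pics/pl1.png",cv2.resize(np.hstack([side,top]),(800,356)))
E
```

```text
16.1333 [643.6 169.3  69.5] [ 0.1737  0.9848 -0.0016 -0.0029] [ 0.26  0.67  0.25  1.16 -0.    0.61]
top base_case 0.49 [289. 186. 311. 197.]
top case_1 0.86 [194. 210. 230. 260.]
top case_1 0.69 [257. 228. 294. 275.]
top case_1 0.59 [288. 165. 315. 194.]
side base_case 0.7 [216. 195. 261. 227.]
side case_1 0.73 [249. 244. 299. 277.]
side case_1 0.7 [204. 179. 227. 201.]
side case_1 0.69 [212. 167. 260. 198.]
side case_1 0.68 [282. 210. 328. 243.]
```

View pics/pl1.png

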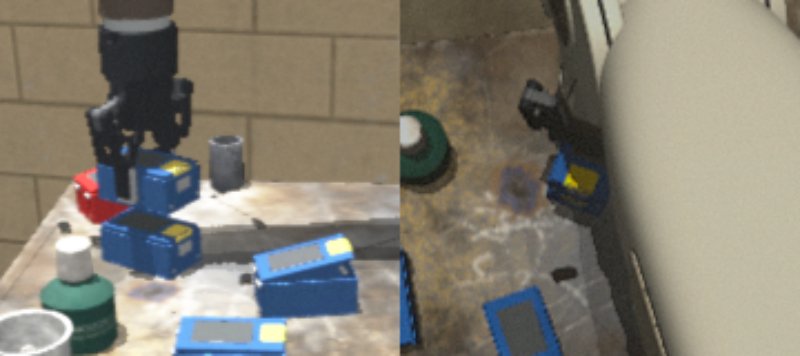

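The held case at (150,180) hangs in line above the base at (150,240), with the tabs matching. Setting it down.

Emit:
drive_tool --increments '[[[0,0,0],[0,0,0],0],[[0,0,-8],[0,0,0],0],[[0,0,-6],[0,0,0],0],[[0,0,-4],[0,0,0],0],[[0,0,0],[0,0,0],0],[[0,0,0],[0,0,0],0]]'

```text
clock: 16.93
eef_pos: [0.6454, 0.1699, 0.0528]
tool_rot: [0.174, 0.985, -0.0, -0.001]
ft_force: [0.5, 0.6, -4.9]
grip_width: 0.0553
grasp_force: 65.0
```

Emit:
drive_tool --increments '[[[1,0,-2],[0,0,0],0],[[0,0,-2],[0,0,0],0],[[0,0,-2],[0,0,0],0],[[0,0,-1],[0,0,0],0],[[0,0,0],[0,0,0],0],[[0,0,0],[0,0,0],0]]'

```text
clock: 17.43
eef_pos: [0.647, 0.17, 0.0467]
tool_rot: [0.174, 0.985, -0.0, -0.0]
ft_force: [0.1, 0.4, -3.9]
grip_width: 0.0553
grasp_force: 65.0
```

Emit:
drive_tool --increments '[[[0,0,-1],[0,0,0],0],[[0,0,-1],[0,0,0],0],[[0,0,0],[0,0,0],0],[[0,0,0],[0,0,0],0]]'

```text
clock: 17.77
eef_pos: [0.647, 0.1699, 0.0447]
tool_rot: [0.174, 0.985, -0.0, -0.0]
ft_force: [-0.2, -0.1, -3.0]
grip_width: 0.0553
grasp_force: 65.0
```

Emit:
drive_tool --increments '[[[0,0,-0.7],[0,0,0],0],[[0,0,-0.5],[0,0,0],0],[[0,0,0],[0,0,0],0],[[0,0,0],[0,0,0],0]]'

```text
clock: 18.1
eef_pos: [0.6472, 0.17, 0.0442]
tool_rot: [0.174, 0.985, 0.0, 0.0]
ft_force: [-1.1, -0.9, -0.8]
grip_width: 0.0549
grasp_force: 65.4
```

Emit:
drive_tool --increments '[[[0,0,-0.4],[0,0,0],0],[[0,0,0],[0,0,0],1],[[0,0,0],[0,0,0],1],[[0,0,0],[0,0,0],1],[[0,0,0],[0,0,0],1],[[0,0,0],[0,0,0],1]]'

```text
clock: 18.6
eef_pos: [0.6472, 0.17, 0.0433]
tool_rot: [0.174, 0.985, 0.0, 0.0]
ft_force: [-0.3, 0.2, -0.1]
grip_width: 0.0855
grasp_force: 0.0
```

Emit:
drive_tool --increments '[[[0,0,20],[0,0,0],1],[[0,0,30],[0,0,0],1],[[0,0,35],[0,0,0],1],[[-20,28,0],[0,0,5],1],[[-20,28,0],[0,0,5],1],[[-20,28,0],[0,0,5],1],[[-20,28,0],[0,0,5],1],[[-20,28,0],[0,0,5],1]]'

```text
clock: 19.27
eef_pos: [0.5462, 0.311, 0.1284]
tool_rot: [-0.045, 0.999, 0.0, 0.0]
ft_force: [0.9, 0.6, -0.8]
grip_width: 0.0855
grasp_force: 0.0
```

Emit:
drive_tool --increments '[[[-19,28,0],[0,0,4],1],[[-18,28,-10],[0,0,2],1],[[0,0,-20],[0,0,0],1],[[0,0,0],[0,0,0],1],[[0,0,0],[0,0,0],1],[[0,0,0],[0,0,0],1]]'

```text
clock: 19.77
eef_pos: [0.5107, 0.3654, 0.0987]
tool_rot: [-0.095, 0.995, -0.0, 0.0]
ft_force: [1.2, 0.0, 0.3]
grip_width: 0.0854
grasp_force: 0.0
```

```bash
python3 - <<'E'
from look import *
ims=[]
for n in ("top","side"):
    p=camera(n);cv2.imwrite(f"pics/{n}4.png",p["image"][:,:,::-1])
    hsv=cv2.cvtColor(p["image"],cv2.COLOR_RGB2HSV);y=cv2.inRange(hsv,(22,150,120),(35,255,255))
    N,l,st,ce=cv2.connectedComponentsWithStats(y)
    if n=="top":
      for i in range(1,N):
        if st[i,4]>30:print("yel",ce[i].round(1),st[i,4],np.round(ray(ce[i],p,.042)*1000,1),np.round(ray(ce[i],p,.084)*1000,1))
    cen=lambda d:np.argwhere(d["region"]).mean(0)[::-1]
    D=silhouettes("case_1",p)+silhouettes("base_case",p)
    for d in D:
        u=cen(d);
        w=ray(u,p,.063)
        if np.hypot(*(w-[.647,.17]))<.05:
            for nm,P in(("one",pts(1,42)),("two",np.vstack([pts(1),pts(1,42)]))):
                q,c=fit([.647,.17,-.35],[(p,d["region"])],P);print(n,nm,np.round(q[:2]*1000,1),round(np.degrees(q[2]),1),round(c,3),round(d["conf"],2))
    ims.append(p["image"][130:290,180:400,::-1])
W=camera("wrist")["image"][:,:,::-1]
cv2.imwrite("pics/v4.png",np.vstack([cv2.resize(np.hstack(ims),(800,291)),cv2.resize(W,(400,300)).repeat(1,1) if 0 else np.hstack([cv2.resize(W,(400,300)),np.zeros((300,400,3),np.uint8)])]))
E
```

```text
19.7667 [510.7 365.4  98.7] [-9.510e-02  9.955e-01 -1.000e-04  2.000e-04] [ 0.62  0.57  0.15  1.15 -0.    0.43]
yel [376.  141.8] 114 [706.8  21.7] [694.2  31.2]
yel [300.4 180.9] 107 [620.9 181.2] [612.4 183.2]
yel [281.2 267.2] 114 [441.5 219.4] [441.4 219.5]
top one [645.1 170.2] -21.3 0.136 0.9
top two [644.9 171.8] -20.8 0.19 0.9
side one [650.7 170. ] -29.1 0.081 0.7
side two [681.7  86.1] -18.5 0.371 0.7
```

View pics/v4.png

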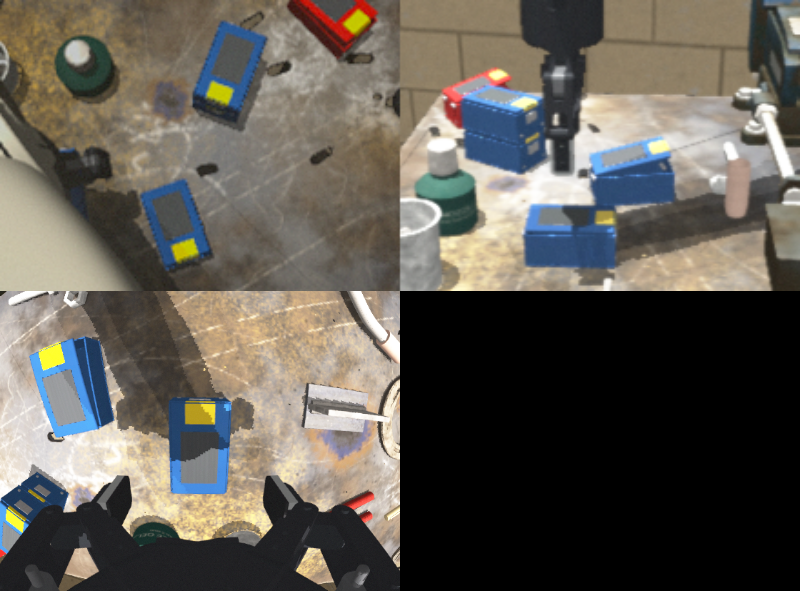

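C sits flush: its tab reads (612.4,183.2) against the base's (611.9,183.2), and the side view shows a square stack at (505,125). In the wrist view A is centred between the fingers at (200,445) and aligned. Grasping A.

Emit:
drive_tool --increments '[[[0,1,-25],[0,0,0],1],[[0,0,-25],[0,0,0],1],[[0,0,-25],[0,0,0],1],[[0,0,-12],[0,0,0],1],[[0,0,-5],[0,0,0],1],[[0,0,0],[0,0,0],1],[[0,0,0],[0,0,0],1]]'

```text
clock: 20.7
eef_pos: [0.5107, 0.3674, 0.0071]
tool_rot: [-0.096, 0.995, 0.0, 0.001]
ft_force: [-0.5, 0.0, 0.4]
grip_width: 0.0855
grasp_force: 0.0
```

Emit:
drive_tool --increments '[[[0,0,-4],[0,0,0],1],[[0,0,0],[0,0,0],1],[[0,0,0],[0,0,0],0],[[0,0,0],[0,0,0],0],[[0,0,0],[0,0,0],0],[[0,0,0],[0,0,0],0],[[0,0,0],[0,0,0],0],[[0,0,0],[0,0,0],0]]'

```text
clock: 21.37
eef_pos: [0.5106, 0.3675, 0.0031]
tool_rot: [-0.096, 0.995, 0.0, 0.001]
ft_force: [0.4, -0.3, 5.9]
grip_width: 0.0549
grasp_force: 65.9
```

Emit:
drive_tool --increments '[[[0,0,0],[0,0,0],0],[[0,0,0],[0,0,0],0]]'

```text
clock: 21.53
eef_pos: [0.5106, 0.3675, 0.0031]
tool_rot: [-0.096, 0.995, 0.0, 0.001]
ft_force: [-0.2, 1.2, 4.8]
grip_width: 0.0552
grasp_force: 65.9
```

Emit:
drive_tool --increments '[[[0,0,10],[0,0,0],0],[[0,0,25],[0,0,0],0],[[0,0,30],[0,0,0],0],[[0,0,30],[0,0,0],0],[[0,0,30],[0,0,0],0],[[15,-22,0],[0,0,-4],0],[[18,-26,0],[0,0,-4],0],[[18,-26,0],[0,0,-4],0]]'

```text
clock: 22.2
eef_pos: [0.5605, 0.2926, 0.1273]
tool_rot: [0.009, 1.0, -0.0, -0.0]
ft_force: [0.3, 0.4, -5.7]
grip_width: 0.0551
grasp_force: 64.9
```

Emit:
drive_tool --increments '[[[18,-26,0],[0,0,-4],0],[[18,-26,0],[0,0,-4],0],[[18,-26,0],[0,0,-4],0],[[18,-26,0],[0,0,-4],0],[[12,-18,0],[0,0,-3],0],[[0,0,0],[0,0,0],0],[[0,0,0],[0,0,0],0],[[0,0,0],[0,0,0],0]]'

```text
clock: 22.87
eef_pos: [0.6439, 0.1708, 0.126]
tool_rot: [0.174, 0.985, -0.0, -0.002]
ft_force: [0.2, 0.0, -4.6]
grip_width: 0.0548
grasp_force: 65.0
```

Emit:
drive_tool --increments '[[[1,0,-12],[0,0,0],0],[[0,0,-10],[0,0,0],0],[[0,0,-6],[0,0,0],0],[[0,0,-3],[0,0,0],0],[[0,0,0],[0,0,0],0],[[0,0,0],[0,0,0],0]]'

```text
clock: 23.37
eef_pos: [0.6456, 0.1713, 0.0957]
tool_rot: [0.173, 0.985, -0.0, -0.0]
ft_force: [-0.1, 0.4, -3.8]
grip_width: 0.0553
grasp_force: 65.1
```

Emit:
drive_tool --increments '[[[1,-1,-2],[0,0,0],0],[[0,0,-2],[0,0,0],0],[[0,0,-1],[0,0,0],0],[[0,0,-1],[0,0,0],0],[[0,0,0],[0,0,0],0],[[0,0,0],[0,0,0],0]]'

```text
clock: 23.87
eef_pos: [0.647, 0.1699, 0.0902]
tool_rot: [0.174, 0.985, 0.0, -0.0]
ft_force: [0.5, 0.7, -3.3]
grip_width: 0.0549
grasp_force: 65.1
```

Emit:
drive_tool --increments '[[[0,0,-1],[0,0,0],0],[[0,0,-0.7],[0,0,0],0],[[0,0,0],[0,0,0],0],[[0,0,0],[0,0,0],0]]'

```text
clock: 24.2
eef_pos: [0.647, 0.17, 0.0884]
tool_rot: [0.174, 0.985, -0.0, -0.0]
ft_force: [-0.1, 0.5, -4.4]
grip_width: 0.0551
grasp_force: 65.1
```

Emit:
drive_tool --increments '[[[0,0,-0.6],[0,0,0],0],[[0,0,-0.6],[0,0,0],0],[[0,0,0],[0,0,0],0],[[0,0,0],[0,0,0],0]]'

```text
clock: 24.53
eef_pos: [0.647, 0.17, 0.0872]
tool_rot: [0.174, 0.985, -0.0, -0.0]
ft_force: [0.3, 0.3, -2.6]
grip_width: 0.0554
grasp_force: 65.1
```

Emit:
drive_tool --increments '[[[0,0,-0.4],[0,0,0],0],[[0,0,0],[0,0,0],0],[[0,0,0],[0,0,0],0]]'

```text
clock: 24.78
eef_pos: [0.6471, 0.17, 0.0871]
tool_rot: [0.174, 0.985, 0.0, 0.0]
ft_force: [-0.1, -0.2, -2.0]
grip_width: 0.0555
grasp_force: 65.3
```

In contact at the expected height. Releasing and retreating clear.

Emit:
drive_tool --increments '[[[0,0,-0.5],[0,0,0],0],[[0,0,0],[0,0,0],0],[[0,0,0],[0,0,0],1],[[0,0,0],[0,0,0],1],[[0,0,0],[0,0,0],1],[[0,0,0],[0,0,0],1],[[0,0,0],[0,0,0],1]]'

```text
clock: 25.37
eef_pos: [0.6473, 0.1701, 0.0867]
tool_rot: [0.174, 0.985, 0.0, 0.0]
ft_force: [-0.8, 0.3, 0.2]
grip_width: 0.0852
grasp_force: 0.0
```

Emit:
drive_tool --increments '[[[0,0,20],[0,0,0],1],[[0,0,30],[0,0,0],1],[[0,0,30],[0,0,0],1],[[-25,20,10],[0,0,0],1],[[-30,25,0],[0,0,0],1],[[-30,25,0],[0,0,0],1],[[-30,25,0],[0,0,0],1],[[-30,25,0],[0,0,0],1]]'

```text
clock: 26.03
eef_pos: [0.5008, 0.2908, 0.1767]
tool_rot: [0.174, 0.985, 0.0, 0.0]
ft_force: [-0.2, 1.1, -0.3]
grip_width: 0.0855
grasp_force: 0.0
```

Emit:
drive_tool --increments '[[[-30,25,0],[0,0,0],1],[[-30,25,0],[0,0,0],1],[[-20,20,0],[0,0,0],1],[[0,0,0],[0,0,0],1],[[0,0,0],[0,0,0],1]]'

```text
clock: 26.45
eef_pos: [0.421, 0.3612, 0.1768]
tool_rot: [0.172, 0.985, 0.0, 0.0]
ft_force: [1.0, -0.5, -0.6]
grip_width: 0.0853
grasp_force: 0.0
```

```bash
python3 - <<'E'
from look import *
ims=[]
for n in ("top","side"):
    p=camera(n)
    if n=="top":
      y=cv2.inRange(cv2.cvtColor(p["image"],cv2.COLOR_RGB2HSV),(22,150,120),(35,255,255))
      N,l,st,ce=cv2.connectedComponentsWithStats(y)
      for i in range(1,N):
        if st[i,4]>30:print("yel",ce[i].round(1),st[i,4],np.round(ray(ce[i],p,.126)*1000,1),np.round(ray(ce[i],p,.058)*1000,1))
    for q,h in [("gel_tin",.096),("bolt_cup",.074),("pipe_offcut",.06),("gas_nozzle",.062)]:
        for d in silhouettes(q,p)[:1]:print(n,q,np.round(ray(np.argwhere(d["region"]).mean(0)[::-1],p,h/2)*1000))
    ims.append(p["image"][110:290,180:400,::-1])
cv2.imwrite("pics/v5.png",cv2.resize(np.hstack(ims),(800,327)))
E
```

```text
26.45 [421.  361.2 176.8] [1.721e-01 9.851e-01 2.000e-04 4.000e-04] [ 0.71  0.38  0.05  1.24 -0.    1.06]
yel [376.1 142. ] 119 [681.1  40.5] [701.6  25.1]
yel [301.  177.2] 120 [610.8 183.8] [625.3 180.6]
yel [281.3 267.4] 117 [441.  219.5] [441.1 219.4]
top gel_tin [650. 336.]
top bolt_cup [651. 456.]
top pipe_offcut [622. -51.]
side gel_tin [649. 347.]
side bolt_cup [652. 447.]
side pipe_offcut [622. -46.]
side gas_nozzle [352. 246.]
```

View pics/v5.png

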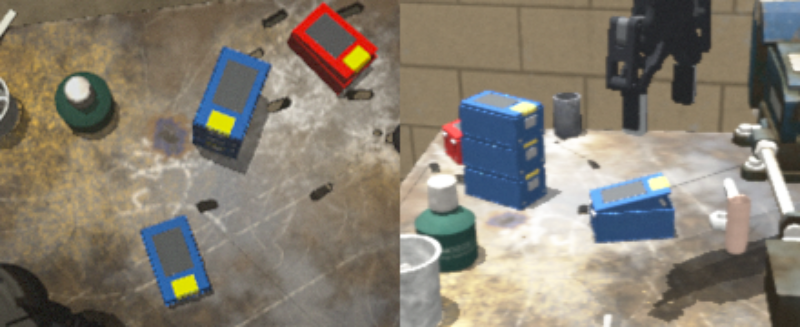

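The column of three at (505,150) in the side view is square and flush, with the top tab within 2 mm of the one below. B at (632,205) is still open in its place, and the bystanders haven't moved. Handing in.

```bash
python3 -c "
from workcell import *
print(job_done())"
```

```text
the job is handed in; nothing more can be done
None
```

I handed the job in at about 26 s. Two cases clicked shut and are stacked flush on the base case, the faulty one (no click by 12 N; I eased off at about 13 N) stands open in place, and no bystander was disturbed.

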